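# Pack the spatula and latch the sample case

### The job

Pack the sample case: lay the green-handled spatula flat and lengthwise in the empty front compartment (do not drop it in), then swing the lid fully shut. Hook the crossbar of the draw latch into the keeper on the lid's front edge, and press the red latch lever down over centre until it snaps home and clamps the lid. Leave the brush in the rear compartment and the beaker, flask and wash bottle around the case alone.

Things in the scene. Friction and masses are not known exactly. Their poses are not given: they have to be found in the camera images.
- case: Blue sample case fixed to the bench, 170 deep (x) x 230 wide (y) x 110 mm tall without lid, walls 5 mm. Origin: centre of its underside, z up. The front (latch) is its -x face, lid hinge along the rear top edge. Inner floor 70 mm above the bench. A 28 mm high divider along y at x = 12.5 mm parts an empty front compartment (x -80 to 10 mm) from a rear one (brush inside).
- pocket (a point): Centre of the floor of the front, empty compartment (90 mm along case x, 220 mm along case y; walls 40 mm high), 70 mm above the bench. Axes as the case's.
- scoop: Loose spatula lying on the bench left or right of the case, 155 mm long along its x, about 80 g. Green handle 14 mm wide, 12 mm tall, from x = -80 to 20 mm; flat steel blade 32 mm wide, 4 mm thick, from x = 20 to 75 mm. Origin: on the centre line, on its underside; z up.
- scoop_grip (a point): Point inside the spatula's handle at its centre of mass: 7 mm towards the handle end from the body origin, 6 mm above the underside.
- lid (a joint): Lid angle, rad: 0 fully shut, grows as it opens, to 1.75; starts nearly upright (1.35 to 1.55), free edge up. Plate 170 x 230 x 8 mm, 0.3 kg (a 2 mm raised panel on it is only looks). Friction hinge, stays where left; about 4 N at the free edge moves it. Drag or push the free edge forward (towards the case front) and down to shut it.
- lid_hinge (a point): On the hinge axis (parallel to case y), middle of the width, at the lid's underside, 110.5 mm above the bench, at the rear (case x = 85 mm). At angle a the free edge is 170*cos(a) mm to the front (case -x) and 170*sin(a) mm above this point.
- lid_front (a point): Middle of the lid's free (front) edge, on its outer (top) surface. Axes of the lid: equal to the case's when shut.
- keeper (a point): Seat of the keeper on the lid's front edge: where the crossbar's axis lies when hooked, 12 mm ahead of that edge; 114 mm above the bench when shut. Axes of the lid. Steel trough along y, 30 mm wide, open upwards: floor 3 mm below this point, front lip to 4 mm above it, clear slot from 7 mm ahead to 8 mm behind. Lift the crossbar's axis 8 mm or more above the seat to pass the lip, then lower it in.
- lever (a joint): Angle of the red latch lever, rad: 0 closed at its stop (handle points to the front, 35 degrees below level), grows as the handle rises, to 2.1; starts 1.05 to 1.35; friction 0.05 N m, stays where left. Once hooked, a spring tightens below about 1 rad, passes centre near 0.28 rad and then pulls the lever to its stop. Pressing near its end takes under 6 N.
- lever_pivot (a point): Pivot axis of the lever (parallel to case y): 20 mm in front of the case's front face, 64 mm above the bench, middle of the width. The lever's crank carries the bail's pivot 20 mm from here, 62 degrees below the handle's direction (nearly straight down when closed).
- lever_end (a point): Tip of the lever's red handle on its centre line, 75 mm from lever_pivot. Handle 22 mm wide (y), 6 mm thick, red from 13 to 75 mm from the pivot. Tip 21 mm above the bench when closed. Press on its upper side 50 to 65 mm from the pivot.
- bail (a joint): Angle of the wire bail against the lever, rad (-0.3 to 3.0); friction 0.02 N m, stays where left. When it equals the lever's value the bail points up, 5 degrees back towards the lid; greater means leaning out to the front. Starts 1.55 to 1.7.
- crossbar (a point): Middle of the bail's crossbar axis (bar along case y, 6 mm thick, 48 mm long), 66.5 mm from the bail's pivot on the crank. Side wires at y = -24 and +24 mm. A stiff spring in them (12 N/mm) lets the crossbar move up to 8 mm further from the pivot when the latch is drawn tight.
- tab (a point): Grip point on the yellow pull tab beyond the crossbar, in line with the bail: 30 mm from the crossbar's axis, 96.5 mm from the bail pivot. The tab is 28 mm wide (along y), 4 mm thick, and ends 42 mm from the crossbar. Pinch it across its 28 mm width from above; bail and lever swing along as the tab is moved.
- brush: Brush about 150 mm long lying in the rear compartment of the case. Leave it alone. Origin under its middle.
- beaker: Glass beaker, 72 mm wide, 90 mm tall. Bystander; origin: centre of its underside.
- wash_bottle: White wash bottle, 68 mm wide, 170 mm tall (thin spout to 210). Bystander; origin: centre of its underside.
- flask: Conical glass flask, 82 mm wide at the foot, 130 mm tall. Bystander; origin: centre of its underside.
Not all that is in view belongs to the job. Of the things that look like the scoop, take the one that is farthest to the robot's left at the start.

How it is judged:
By the outcome, as a careful person would: the job done as asked, in the order asked, and still so for the second after the job is handed in, with the robot touching nothing.
It also fails if it takes over 67 s, if anything falls off the work surface, if the arm or the gripper's body presses on something with over 40 N, if the wrist force passes 120 N, or if a joint passes its speed limit or range.

### The arm

A 6-joint arm with a two-finger parallel gripper is mounted at the origin on the work surface. World frame = base frame: x ahead of the robot, y to its left, z up, the work surface at z = 0. Lengths are in m, angles in degrees, forces in N, time in s.
With the tool pointing down it reaches from about 0.4 to 0.825 m from the base axis. Payload 7 kg.
Tool frame: the origin (TCP) lies on the centre line of the jaws, within the pads' length; the fingertips stand 11 mm ahead of it and the grasp point (between the pads) lies 8 mm behind it; z points along the fingers, y is the line along which they close (so a half turn about z gives the same grasp; the last joint's range is limited). The gripper opens to 88 mm and grips with 3 to 60 N. Pads are 19 mm wide; open, the fingers measure 130 mm over their backs; the gripper's body (78 mm by 193 mm) begins 47 mm behind the grasp point.
Start: joints at [89.387, 20.546, 0.682, 0, -70.136, -16.507], TCP at [0.199, 0.645, 0.238] pointing down, gripper open.
Joint ranges: [-176.03, 176.03], [-82.01, 121.73], [-58.28, 71.71], [-173.87, 95.51], [-174.79, -0.11], [-173.66, 173.66]. Speed limits (degrees/s): [136.94, 136.94, 172.46, 180, 180, 180].

### API

Orientations are given as [roll, pitch, yaw] about the fixed x, y, z axes, in that order (R = Rz(yaw) Ry(pitch) Rx(roll)).
In Python, from plant import r, capture, camera_model, job gives the robot as it stands.
- The arm moves only by the tool drive_tool, never from a script. Its argument "increments" is a list that holds one entry, the list of rows, each a list of 5 numbers: the gripper's target within -1 to 1 (fully open at 1, half-way at 0, shut at -1), then the shift along the tool's x, y, z scaled (see below), then the turn about the tool's z scaled (see below). In form: [[[gripper, tx, ty, tz, roll], ...]]. A call has 1 to 5 rows; each row is the pose to reach, as a shift and turn from the pose commanded when the call began, along the tool's axes at that moment, turning the shorter way round; what a row does not reach only later rows make up. The controller multiplies each number of a shift by 120 mm and each number of a turn by 360 degrees. A row lasts 1/8 s, in which the tool goes at most 62.5 mm and 10.7 degrees, less where a joint would pass 70% of its speed; a pose out of reach is approached as far as the arm can. A call with a number of a shift or a turn outside -1 to 1 is refused whole. A call with a gripper value outside its range is refused whole. The fingers move at their own pace and stop on an object; "squeeze" is the grip in N (left out, the last holds). Time passes only in rows, so rows that repeat a pose let the fingers close. It gives the time, the measured TCP pose, the force, the opening and the grip force at its end, in the units of the state.
- r.get_state(): the state, without advancing time (a new reading comes with each control period).
- capture(name): name is "scene" or "top" or "wrist"; returns the picture (400x640x3 uint8, red, green, blue); there is no depth.
- camera_model(name): a dict with "camera_matrix" (3x3 intrinsics, pixels), "k1" (the pictures are not rectified: a ray, as slopes to the right and down, at radius r is drawn at 1 + k1 r^2 times it, then the intrinsics apply), "rvec" (rotation vector, rad) and "tvec" (3), from world to camera coordinates, as OpenCV has them. Camera axes: x right, y down, z forward; pixel columns grow to the right and rows downward; lengths in m; the calibration is good to about 2 mm. A picture is of the moment at which its call begins: read the wrist's pose just before it. camera_model takes no time and is no camera call; for the wrist camera it gives the pose at the moment of the call.
- job.close_job(): hands the job in; it is judged then, once.
The state is a dict: "time_s": time; "joints": joint angles; "qd": joint speeds; "joint_torque": joint torques, N m; "tcp_pos": TCP position; "eef_rot": TCP orientation; "contact_force": force on the tool from outside, world axes, zero at the start; "moment": the same for the moment, N m; "gripper_width": finger opening in m; "gripper_force": force on a finger pad.
Only numpy, scipy, OpenCV 4.12 (cv2) and the standard library are available. Lean on these libraries where they do the work, as an engineer would, in place of code of your own. Each camera call takes 0.05 s, during which the arm holds its last target. There are 200 camera calls.

## Working session

There is one attempt and no reset: what is moved stays moved. The work goes in short steps, Python scripts to look and compute and a tool call to move; the robot and the scene stay as the last step left them, time stands still between calls to the robot, and variables do not carry over. Pictures are saved under pics/ and viewed, at most 10 in all, crops included, and the job is handed in when it is done.

Besides the shell and the picture viewer there is one more tool, called after "Emit:" as name([rows], argument=value, ...), one row to a line, values as JSON. drive_tool: Moves the arm, as the interface text tells. Its arguments: {"type":"object","properties":{"increments":{"type":"array"},"squeeze":{"type":"number"}},"required":["increments"]}

```bash
ls; mkdir -p pics
cat > h.py <<'E'
import numpy as np, cv2
from scipy.spatial.transform import Rotation as Ro
from plant import r, capture, camera_model, job
def save(name,img): cv2.imwrite('pics/'+name+'.png',img[...,::-1])
def ray(m,px):
    K=np.array(m['camera_matrix']);p=(np.array(px,float)-K[:2,2])/[K[0,0],K[1,1]]
    u=p.copy()
    for _ in range(20): u=p/(1+m['k1']*(u@u))
    R=cv2.Rodrigues(np.array(m['rvec'],float))[0];t=np.array(m['tvec'],float).ravel()
    return -R.T@t, R.T@np.array([u[0],u[1],1])
def onz(m,px,z):
    c,d=ray(m,px); return c+d*(z-c[2])/d[2]
def two(m1,p1,m2,p2):
    c1,d1=ray(m1,p1);c2,d2=ray(m2,p2);d1/=np.linalg.norm(d1);d2/=np.linalg.norm(d2)
    s=np.linalg.lstsq(np.c_[d1,-d2],c2-c1,rcond=None)[0]
    a=c1+s[0]*d1;b=c2+s[1]*d2
    return (a+b)/2,np.linalg.norm(a-b)
def proj(m,P):
    R=cv2.Rodrigues(np.array(m['rvec'],float))[0];q=R@np.array(P,float)+np.array(m['tvec'],float).ravel()
    u=q[:2]/q[2];u=u*(1+m['k1']*(u@u));K=np.array(m['camera_matrix']);return u*[K[0,0],K[1,1]]+K[:2,2]
def tool(target,yawdown=None):
    s=r.get_state();R=Ro.from_euler('xyz',s['eef_rot'],degrees=True).as_matrix()
    return R.T@(np.array(target)-s['tcp_pos'])/0.12
E
python3 - <<'E'
from h import *
print(r.get_state())
ims=[]
for n in('scene','top'):
    i=capture(n);np.save('pics/'+n+'0.npy',i);save(n+'0',i);m=camera_model(n);print(n,m)
E
```

```text
pics
{'time_s': 0.0, 'joints': array([ 8.93855471e+01,  2.05907232e+01,  6.31904635e-01, -1.86227861e-02,
       -7.01359048e+01, -1.65062401e+01]), 'qd': array([-0.03215734,  0.02167812, -0.06130975,  0.07922864,  0.03922297,
        0.0005831 ]), 'joint_torque': array([ 7.88056550e-04, -5.82728219e+01,  2.93041205e+01,  6.99707374e+00,
        6.96711868e-03, -1.66646969e-04]), 'tcp_pos': array([0.19861203, 0.64461118, 0.23662122]), 'eef_rot': array([ 1.79904206e+02, -1.01301432e-02, -1.71270268e+01]), 'contact_force': array([ 0.42176588,  0.2517166 , -0.86348476]), 'moment': array([-0.03422184,  0.00954455,  0.00508956]), 'gripper_force': 0.0, 'gripper_width': 0.08745492392364503}
scene {'camera_matrix': array([[370.59579688,   0.        , 314.08873257],
       [  0.        , 370.59579688, 192.56436554],
       [  0.        ,   0.        ,   1.        ]]), 'k1': 0.005651055277926127, 'rvec': array([ 2.24444895,  0.95366224, -0.36854619]), 'tvec': array([-0.27539971, -0.29899331,  1.78050651])}
top {'camera_matrix': array([[424.66089829,   0.        , 316.1475805 ],
       [  0.        , 424.66089829, 202.11241877],
       [  0.        ,   0.        ,   1.        ]]), 'k1': 0.022996816229256607, 'rvec': array([ 2.09517605, -2.15098633,  0.18522646]), 'tvec': array([-0.13868417,  0.56972314,  1.32974218])}
```

View pics/scene0.png

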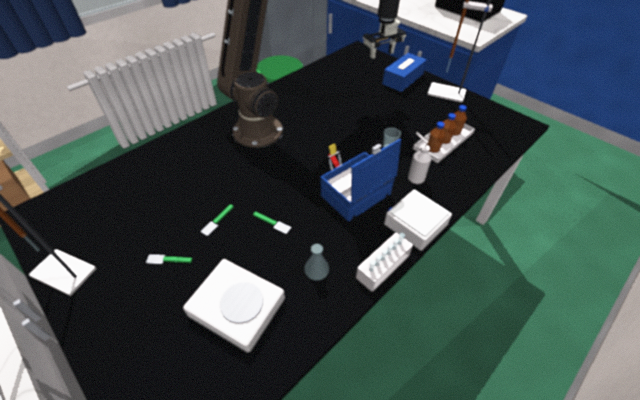

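View pics/top0.png

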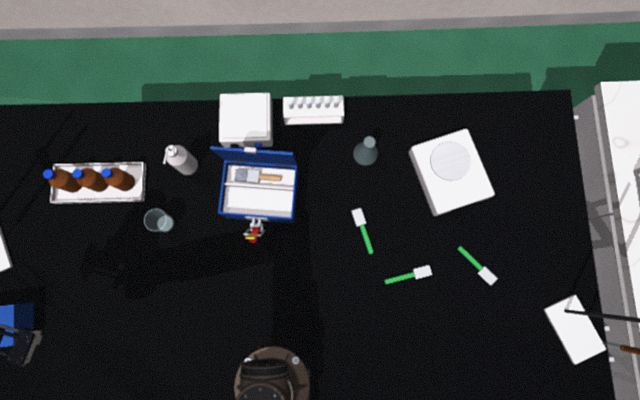

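Scene and top views show three green spatulas. In the top view they are A, with its handle at (365,237) and blade at (358,216); B, handle (400,278) and blade (423,271); and C, handle (470,258) and blade (487,275). The robot's left is image-left, so A is the one I want. The case rim's front corners are at about (220,215) and (295,221), and the latch is at about (254,232). I'll measure these and check A in a close crop.

Run:
```python
from h import *
t=np.load('pics/top0.npy');m=camera_model('top')
hsv=cv2.cvtColor(t,cv2.COLOR_RGB2HSV)
g=cv2.inRange(hsv,(50,150,90),(75,255,255));g[:150]=0
n,l,st,c=cv2.connectedComponentsWithStats(g)
for k in range(1,n):
    if st[k,4]>20:
        ys,xs=np.where(l==k);v=cv2.fitLine(np.c_[xs,ys].astype(np.float32),2,0,.01,.01).ravel()
        P=np.c_[xs,ys];s=(P-c[k])@v[:2];a=c[k]+v[:2]*s.min();b=c[k]+v[:2]*s.max()
        print(c[k],st[k,4],onz(m,c[k],.012).round(4),onz(m,a,.012).round(4),onz(m,b,.012).round(4))
b=cv2.inRange(hsv,(105,120,50),(125,255,255))
cs,_=cv2.findContours(b,cv2.RETR_EXTERNAL,cv2.CHAIN_APPROX_NONE)
for q in cs:
    if cv2.contourArea(q)>500: print(cv2.boundingRect(q),cv2.minAreaRect(q))
for px in((220,215),(295,221)): print(onz(m,px,.11).round(4))
for nm,lo,hi in(('red',(0,150,100),(8,255,255)),('yel',(20,120,100),(33,255,255))):
    k=cv2.inRange(hsv,lo,hi);n,l,st,c=cv2.connectedComponentsWithStats(k)
    for i in range(1,n):
        if st[i,4]>6: print(nm,c[i],st[i,4],onz(m,c[i],.12).round(4))
crop=np.hstack([cv2.resize(t[140:250,205:315],(400,400),interpolation=cv2.INTER_CUBIC),cv2.resize(t[195:295,340:440],(400,400),interpolation=cv2.INTER_CUBIC)])
save('crop0',crop)
```

```text
[366.23776224 239.26573427] 143 [ 0.4445 -0.3149  0.012 ] [ 0.4895 -0.302   0.012 ] [ 0.3981 -0.3281  0.012 ]
[469.50331126 257.53642384] 151 [ 0.3767 -0.6463  0.012 ] [ 0.413  -0.6137  0.012 ] [ 0.341  -0.6783  0.012 ]
[399.13194444 277.78472222] 144 [ 0.3175 -0.4149  0.012 ] [ 0.3062 -0.3676  0.012 ] [ 0.3283 -0.4603  0.012 ]
(209, 145, 89, 77) ((251.2704620361328, 183.86741638183594), (89.64898681640625, 71.99961853027344), 4.144623756408691)
[0.5226 0.1447 0.11  ]
[ 0.4976 -0.0871  0.11  ]
red [254.58823529 230.67647059] 34 [0.4698 0.0361 0.12  ]
red [253.6        240.06666667] 15 [0.4412 0.0391 0.12  ]
yel [250.02564103 236.53846154] 39 [0.4522 0.05   0.12  ]
```

View pics/crop0.png

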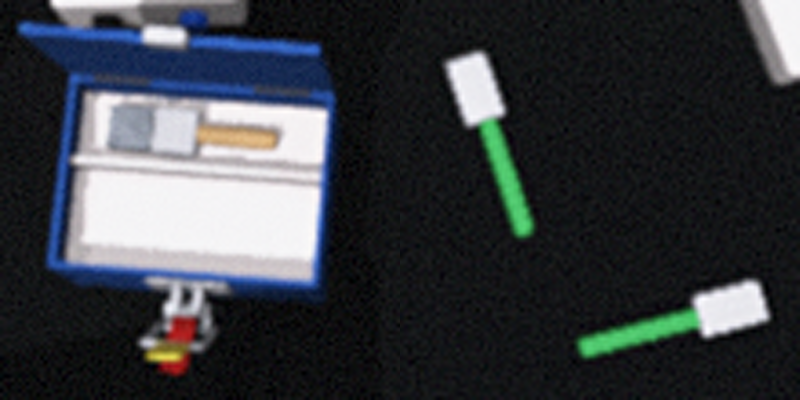

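The crop confirms A: green handle with a white blade at its far end, farthest left of the three. Next I'll move to a look pose in front of the case.

```bash
cat >> h.py <<'E'
def go(x,y,z,yaw):
    s=r.get_state();R=Ro.from_euler('xyz',s['eef_rot'],degrees=True).as_matrix()
    d=R.T@(np.array([x,y,z])-s['tcp_pos'])/0.12
    dy=(yaw-s['eef_rot'][2]+180)%360-180
    print('go',(x,y,z,yaw),'shift',d.round(3),'roll',round(-dy/360,3),'rows',round(max(np.linalg.norm(d)*120/62.5,abs(dy)/10.7),1))
E
python3 - <<'E'
from h import *
m=camera_model('wrist');R=cv2.Rodrigues(m['rvec'])[0];c=-R.T@np.array(m['tvec']).ravel()
s=r.get_state();T=Ro.from_euler('xyz',s['eef_rot'],degrees=True).as_matrix()
print('cam in tool',T.T@(c-s['tcp_pos']),(T.T@R.T)[:,2],m['camera_matrix'][0,0])
go(.40,.03,.36,-6)
mt=camera_model('top')
for p in((218.75,213.4),(292.5,218.9)): print(onz(mt,p,.11))
for p in((210.5,148.2),(293,153.2)): print(onz(mt,p,.278))
E
```

```text
cam in tool [ 0.07586879  0.00030322 -0.14746827] [-2.81859686e-01  8.05825799e-04  9.59455297e-01] 351.77897584340246
go (0.4, 0.03, 0.36, -6) shift [ 3.112  4.402 -1.02 ] roll -0.031 rows 10.5
[0.52773173 0.14869086 0.11      ]
[ 0.50435384 -0.07952382  0.11      ]
[0.6842624 0.1344382 0.278    ]
[ 0.66357211 -0.09418467  0.278     ]
```

Emit:
drive_tool([
  [[1, 0.622, 0.88, -0.204, 0], [1, 0.622, 0.88, -0.204, 0], [1, 0.622, 0.88, -0.204, 0]],
])

```text
time_s: 0.48
tcp_pos: [0.2399, 0.5193, 0.2635]
eef_rot: [-179.9, 0.0, -17.2]
contact_force: [-0.2, 1.1, -0.8]
gripper_width: 0.0875
gripper_force: 0.0
```

Emit:
drive_tool([
  [[1, 0.622, 0.88, -0.204, 0], [1, 0.622, 0.88, -0.204, 0]],
])

```text
time_s: 0.72
tcp_pos: [0.2773, 0.4042, 0.2848]
eef_rot: [179.9, -0.0, -17.1]
contact_force: [0.5, 0.1, 1.3]
gripper_width: 0.0877
gripper_force: 0.0
```

Emit:
drive_tool([
  [[1, 0.622, 0.88, -0.204, 0], [1, 0.622, 0.88, -0.204, 0]],
])

```text
time_s: 0.98
tcp_pos: [0.3155, 0.2872, 0.3087]
eef_rot: [180.0, 0.0, -17.1]
contact_force: [1.4, 1.0, -0.1]
gripper_width: 0.0874
gripper_force: 0.0
```

Emit:
drive_tool([
  [[1, 0.622, 0.88, -0.204, 0], [1, 0.622, 0.88, -0.204, 0]],
])

```text
time_s: 1.23
tcp_pos: [0.3537, 0.1705, 0.3322]
eef_rot: [-180.0, -0.0, -17.1]
contact_force: [1.8, 0.6, -0.3]
gripper_width: 0.0876
gripper_force: 0.0
```

Emit:
drive_tool([
  [[1, 0.622, 0.88, -0.204, -0.03], [1, 0.622, 0.88, -0.204, -0.03], [1, 0.622, 0.88, -0.204, -0.03], [1, 0.622, 0.88, -0.204, -0.03]],
])

```text
time_s: 1.72
tcp_pos: [0.3942, 0.0482, 0.3563]
eef_rot: [-180.0, 0.0, -6.5]
contact_force: [-0.5, 0.3, 0.7]
gripper_width: 0.0878
gripper_force: 0.0
```

Run:
```python
from h import *
s=r.get_state();print(s['time_s'],s['tcp_pos'],s['eef_rot'],s['joints'])
m=camera_model('wrist');i=capture('wrist');np.save('pics/w1.npy',i);np.save('pics/w1m.npy',m,allow_pickle=True);save('w1',i)
go(.44,-.2,.2,16)
```

```text
1.725 [0.39422571 0.04823739 0.35626004] [-1.79994691e+02  5.22485116e-03 -6.49613176e+00] [ 3.58445609e+01 -1.06279310e+01 -1.89067493e+01 -7.52160975e-03
 -8.17214680e+01  4.76603902e+01]
go (0.44, -0.2, 0.2, 16) shift [0.614 2.019 1.299] roll -0.062 rows 4.8
```

View pics/w1.png

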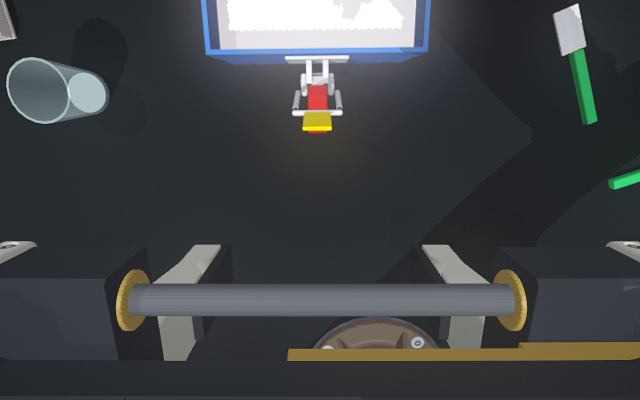

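The wrist view shows the case rim's front corners at about (207,53) and (428,48), and the latch with its yellow tab at (317,121). Spatula A is at about (580,65), with its blade away from the robot. I'll measure the case and latch from this, then move over the spatula.

Run:
```python
from h import *
m=np.load('pics/w1m.npy',allow_pickle=True).item();i=np.load('pics/w1.npy')
hsv=cv2.cvtColor(i,cv2.COLOR_RGB2HSV)
for x in(230,300,400):print(x,[tuple(i[y,x]) for y in range(40,64,2)])
for y in(10,30):print(y,[tuple(i[y,x]) for x in range(198,222,2)],[tuple(i[y,x]) for x in range(412,436,2)])
k=cv2.inRange(hsv,(23,150,80),(33,255,255));ys,xs=np.where(k);print('yel',xs.min(),xs.max(),ys.min(),ys.max(),xs.mean(),ys.mean())
k=cv2.inRange(hsv,(0,180,80),(6,255,255));ys,xs=np.where(k);print('red',xs.min(),xs.max(),ys.min(),ys.max())
```

```text
230 [(np.uint8(217), np.uint8(213), np.uint8(217)), (np.uint8(216), np.uint8(213), np.uint8(216)), (np.uint8(216), np.uint8(213), np.uint8(216)), (np.uint8(216), np.uint8(212), np.uint8(216)), (np.uint8(208), np.uint8(208), np.uint8(217)), (np.uint8(99), np.uint8(154), np.uint8(227)), (np.uint8(103), np.uint8(156), np.uint8(227)), (np.uint8(95), np.uint8(134), np.uint8(199)), (np.uint8(84), np.uint8(103), np.uint8(148)), (np.uint8(85), np.uint8(107), np.uint8(156)), (np.uint8(82), np.uint8(104), np.uint8(150)), (np.uint8(79), np.uint8(100), np.uint8(143))]
300 [(np.uint8(235), np.uint8(232), np.uint8(235)), (np.uint8(235), np.uint8(231), np.uint8(236)), (np.uint8(235), np.uint8(231), np.uint8(235)), (np.uint8(236), np.uint8(232), np.uint8(234)), (np.uint8(185), np.uint8(201), np.uint8(238)), (np.uint8(128), np.uint8(171), np.uint8(239)), (np.uint8(128), np.uint8(174), np.uint8(242)), (np.uint8(109), np.uint8(121), np.uint8(159)), (np.uint8(224), np.uint8(227), np.uint8(238)), (np.uint8(236), np.uint8(238), np.uint8(245)), (np.uint8(167), np.uint8(168), np.uint8(175)), (np.uint8(173),
[... 2169 characters left out ...]
p.uint8(138), np.uint8(155)), (np.uint8(217), np.uint8(214), np.uint8(216))] [(np.uint8(230), np.uint8(225), np.uint8(229)), (np.uint8(180), np.uint8(182), np.uint8(194)), (np.uint8(88), np.uint8(98), np.uint8(128)), (np.uint8(88), np.uint8(100), np.uint8(130)), (np.uint8(86), np.uint8(97), np.uint8(127)), (np.uint8(85), np.uint8(95), np.uint8(126)), (np.uint8(92), np.uint8(128), np.uint8(189)), (np.uint8(92), np.uint8(131), np.uint8(193)), (np.uint8(88), np.uint8(128), np.uint8(192)), (np.uint8(80), np.uint8(80), np.uint8(85)), (np.uint8(78), np.uint8(80), np.uint8(86)), (np.uint8(78), np.uint8(78), np.uint8(85))]
yel 302 331 112 130 316.83910386965374 121.32790224032587
red 308 326 103 132
```

Emit:
drive_tool([
  [[1, 0.2, 0.8, 0.3, 0], [1, 0.2, 0.8, 0.3, 0]],
])

```text
time_s: 2.02
tcp_pos: [0.4071, -0.0487, 0.3193]
eef_rot: [-180.0, 0.0, -6.1]
contact_force: [0.3, 0.8, -0.1]
gripper_width: 0.088
gripper_force: 0.0
```

Emit:
drive_tool([
  [[1, 0.2, 0.8, 0.3, -0.062], [1, 0.2, 0.8, 0.3, -0.062], [1, 0.2, 0.8, 0.3, -0.062]],
])

```text
time_s: 2.4
tcp_pos: [0.4201, -0.1477, 0.2823]
eef_rot: [-179.9, 0.2, 16.1]
contact_force: [0.2, 0.7, 0.8]
gripper_width: 0.088
gripper_force: 0.0
```

Run:
```python
from h import *
s=r.get_state();print(s['time_s'],s['tcp_pos'],s['eef_rot'])
m=camera_model('wrist');i=capture('wrist');save('w2',i)
hsv=cv2.cvtColor(i,cv2.COLOR_RGB2HSV)
g=cv2.inRange(hsv,(50,130,60),(80,255,255))
n,l,st,c=cv2.connectedComponentsWithStats(g)
for k in range(1,n):
    if st[k,4]>150:
        ys,xs=np.where(l==k);P=np.array([onz(m,p,.012)[:2] for p in np.c_[xs,ys]])
        q=cv2.minAreaRect(P.astype(np.float32)*1000);print(st[k],np.round(q[0],1),np.round(q[1],1),q[2])
        v=cv2.fitLine(P.astype(np.float32),2,0,.01,.01).ravel();print('ang',np.degrees(np.arctan2(v[1],v[0])))
```

```text
2.4 [ 0.42011608 -0.14771296  0.28232811] [-179.94466945    0.19476947   16.14280366]
[ 447  141   22   80 1101] [ 446.6 -312.8] [98.5 17.5] 16.506032943725586
ang 16.436953
```

Run:
```python
from h import *
m=np.load('pics/w1m.npy',allow_pickle=True).item()
F=[onz(m,p,.11) for p in((230,54.7),(400,52.3))];L=[onz(m,p,.11) for p in((201.2,10),(203.3,30))];Rr=[onz(m,p,.11) for p in((430.5,10),(428.7,30))]
print(F,L,Rr)
fd=F[1]-F[0];print('yawF',np.degrees(np.arctan2(fd[1],fd[0]))+90)
yaw=np.radians(np.degrees(np.arctan2(fd[1],fd[0]))+90)
ex=np.array([np.cos(yaw),np.sin(yaw)]);ey=np.array([-ex[1],ex[0]])
fx=np.mean([p[:2]@ex for p in F]);ly=[p[:2]@ey for p in L];ry=[p[:2]@ey for p in Rr];print(fx,ly,ry)
cy=(np.mean(ly)+np.mean(ry))/2
C=ex*(fx+.085)+ey*cy;print('case',C,np.degrees(yaw))
# latch plane
def onplane(p):
    c,d=ray(m,p);n=np.r_[ey,0];q=c+d*((cy-c@n)/(d@n)); return q
for p in((316.8,112),(316.8,121.3),(316.8,130)):
    # use two-unknown: plane poorly conditioned; use z guess
    print([ (z,((onz(m,p,z)[:2]-C)@ex).round(4),((onz(m,p,z)[:2]-C)@ey).round(4)) for z in(.09,.11,.13)])
go(.469,-.308,.1,16.4);go(.469,-.308,.013,16.4)
```

```text
[array([0.52564298, 0.12765065, 0.11      ]), array([ 0.50785427, -0.04798847,  0.11      ])] [array([0.57025474, 0.14878014, 0.11      ]), array([0.55191309, 0.15043871, 0.11      ])] [array([ 0.54399834, -0.08064227,  0.11      ]), array([ 0.52573068, -0.07827052,  0.11      ])]
yawF -5.783189415143596
0.5101049825537597 [np.float64(0.20548427106206538), np.float64(0.20528620910008083)] [np.float64(-0.025416167628407683), np.float64(-0.024897216320134294)]
case [0.6011564  0.02969023] -5.783189415143596
[(0.09, np.float64(-0.1446), np.float64(0.0008)), (0.11, np.float64(-0.144), np.float64(0.0006)), (0.13, np.float64(-0.1433), np.float64(0.0004))]
[(0.09, np.float64(-0.1549), np.float64(0.001)), (0.11, np.float64(-0.1538), np.float64(0.0008)), (0.13, np.float64(-0.1527), np.float64(0.0006))]
[(0.09, np.float64(-0.1647), np.float64(0.0012)), (0.11, np.float64(-0.1631), np.float64(0.0009)), (0.13, np.float64(-0.1615), np.float64(0.0007))]
go (0.469, -0.308, 0.1, 16.4) shift [0.019 1.399 1.52 ] roll -0.0 rows 4.0
go (0.469, -0.308, 0.013, 16.4) shift [0.021 1.4   2.245] roll -0.0 rows 5.1
```

Emit:
drive_tool([
  [[1, 0.01, 0.9, 0.5, 0], [1, 0.01, 0.9, 0.5, 0]],
])

```text
time_s: 2.7
tcp_pos: [0.4531, -0.2499, 0.2241]
eef_rot: [180.0, -0.1, 16.1]
contact_force: [1.4, 1.0, 0.4]
gripper_width: 0.0874
gripper_force: 0.0
```

Emit:
drive_tool([
  [[1, 0.01, 0.5, 0.9, 0], [1, 0.01, 0.5, 0.9, 0], [1, 0.01, 0.5, 0.9, 0]],
])

```text
time_s: 3.08
tcp_pos: [0.4672, -0.3067, 0.111]
eef_rot: [-179.7, 0.5, 15.9]
contact_force: [0.4, 0.3, 0.2]
gripper_width: 0.0878
gripper_force: 0.0
```

Run:
```python
from h import *
s=r.get_state();print(s['time_s'],s['tcp_pos'],s['eef_rot'])
go(.469,-.308,.013,16.4)
```

```text
3.075 [ 0.46724647 -0.3067323   0.11101633] [-179.69720678    0.45851229   15.88392251]
go (0.469, -0.308, 0.013, 16.4) shift [0.018 0.018 0.817] roll -0.001 rows 1.6
```

Emit:
drive_tool([
  [[1, 0.01, 0.015, 0.4, -0.001], [1, 0.01, 0.015, 0.65, -0.001], [1, 0.01, 0.015, 0.78, -0.001], [1, 0.01, 0.015, 0.8, -0.001], [1, 0.01, 0.015, 0.8, -0.001]],
])

```text
time_s: 3.7
tcp_pos: [0.4719, -0.3091, 0.0216]
eef_rot: [179.9, -0.1, 16.4]
contact_force: [0.2, -0.1, -0.2]
gripper_width: 0.088
gripper_force: 0.0
```

Emit:
drive_tool([
  [[-1, 0, 0, 0, 0], [-1, 0, 0, 0, 0], [-1, 0, 0, 0, 0], [-1, 0, 0, 0, 0], [-1, 0, 0, 0, 0]],
], squeeze=25)

```text
time_s: 4.32
tcp_pos: [0.4707, -0.3093, 0.0203]
eef_rot: [-180.0, 0.0, 16.4]
contact_force: [-0.4, -0.5, 0.3]
gripper_width: 0.0428
gripper_force: 0.0
```

Emit:
drive_tool([
  [[-1, 0, 0, 0, 0], [-1, 0, 0, 0, 0]],
])

```text
time_s: 4.58
tcp_pos: [0.4707, -0.3092, 0.0202]
eef_rot: [-180.0, 0.0, 16.4]
contact_force: [-0.3, -0.1, 0.2]
gripper_width: 0.0234
gripper_force: 0.0
```

Emit:
drive_tool([
  [[-0.3, -0.01, 0, 0.03, 0], [-0.3, -0.01, 0, 0.058, 0], [-0.3, -0.01, 0, 0.058, 0]],
])

```text
time_s: 4.95
tcp_pos: [0.4693, -0.3095, 0.0129]
eef_rot: [-180.0, 0.0, 16.4]
contact_force: [0.2, -0.4, 0.2]
gripper_width: 0.0306
gripper_force: 0.0
```

Emit:
drive_tool([
  [[-1, 0, 0, 0, 0], [-1, 0, 0, 0, 0], [-1, 0, 0, 0, 0], [-1, 0, 0, 0, 0], [-1, 0, 0, 0, 0]],
], squeeze=25)

```text
time_s: 5.58
tcp_pos: [0.4696, -0.3095, 0.0133]
eef_rot: [-180.0, -0.0, 16.4]
contact_force: [-0.9, -0.0, 1.2]
gripper_width: 0.0135
gripper_force: 25.0
```

Emit:
drive_tool([
  [[-1, 0, 0, -0.3, 0], [-1, 0, 0, -0.7, 0], [-1, 0, 0, -0.9, 0.02]],
])

```text
time_s: 5.95
tcp_pos: [0.4705, -0.3099, 0.1239]
eef_rot: [179.9, -0.2, 9.0]
contact_force: [0.9, 0.8, -1.2]
gripper_width: 0.0135
gripper_force: 25.0
```

Emit:
drive_tool([
  [[-1, 0, -0.3, -0.4, 0.029], [-1, 0, -0.7, -0.8, 0.058], [-1, 0, -0.9, -0.9, 0.087], [-1, 0, -0.9, -0.9, 0.116], [-1, 0, -0.9, -0.9, 0.145]],
])

```text
time_s: 6.58
tcp_pos: [0.4523, -0.2024, 0.2299]
eef_rot: [-179.9, -0.0, -43.3]
contact_force: [0.8, 0.1, -0.6]
gripper_width: 0.0141
gripper_force: 25.0
```

Emit:
drive_tool([
  [[-1, 0, 0, 0, 0.029], [-1, 0, 0, 0, 0.058], [-1, 0, 0, 0, 0.087], [-1, 0, 0, 0, 0.116], [-1, 0, 0, 0, 0.145]],
])

```text
time_s: 7.2
tcp_pos: [0.4522, -0.2029, 0.2292]
eef_rot: [180.0, 0.0, -95.6]
contact_force: [0.5, 1.0, -1.2]
gripper_width: 0.0135
gripper_force: 25.0
```

Run:
```python
from h import *
s=r.get_state();print(s['time_s'],s['tcp_pos'],s['eef_rot'],s['gripper_width'],s['joints'])
go(.5569,.0387,.22,-95.8)
```

```text
7.2 [ 0.4521524  -0.20287943  0.22922718] [ 1.79991695e+02  7.89102801e-03 -9.55877691e+01] 0.013487232102425199 [-1.40327291e+00  3.82577686e+00 -2.21101571e+01 -9.42465142e-03
 -6.40717733e+01 -4.18037420e+00]
go (0.5569, 0.0387, 0.22, -95.8) shift [-2.089 -0.673  0.077] roll 0.001 rows 4.2
```

Emit:
drive_tool([
  [[-1, -0.4, -0.1, 0, 0], [-1, -0.9, -0.2, 0, 0], [-1, -1, -0.25, 0, 0]],
])

```text
time_s: 7.58
tcp_pos: [0.4938, -0.0836, 0.2294]
eef_rot: [-180.0, 0.0, -95.1]
contact_force: [0.4, -0.2, 0.0]
gripper_width: 0.0137
gripper_force: 25.0
```

Emit:
drive_tool([
  [[-1, -0.5, -0.2, 0, 0], [-1, -0.9, -0.35, 0.05, 0], [-1, -1, -0.4, 0.07, 0], [-1, -1, -0.4, 0.07, 0]],
])

```text
time_s: 8.07
tcp_pos: [0.5519, 0.0291, 0.2202]
eef_rot: [179.9, -0.0, -95.2]
contact_force: [-0.2, -1.2, -0.5]
gripper_width: 0.0137
gripper_force: 25.0
```

Run:
```python
from h import *
s=r.get_state();print(s['time_s'],s['tcp_pos'],s['eef_rot'],s['gripper_width'],s['joints'])
go(.5569,.0387,.12,-95.8);go(.5569,.0387,.0843,-95.8)
i=capture('scene');save('s2',cv2.resize(i[100:260,240:480],(720,480)))
```

```text
8.075 [0.55187079 0.02910514 0.22019044] [ 1.79919323e+02 -4.14856161e-02 -9.51838645e+01] 0.013716503421265056 [ 2.33252427e+01  9.83227226e+00 -1.63186564e+01 -2.28406406e-03
 -6.39397665e+01 -2.85081313e+01]
go (0.5569, 0.0387, 0.12, -95.8) shift [-0.084 -0.036  0.835] roll 0.002 rows 1.6
go (0.5569, 0.0387, 0.0843, -95.8) shift [-0.084 -0.036  1.132] roll 0.002 rows 2.2
```

View pics/s2.png

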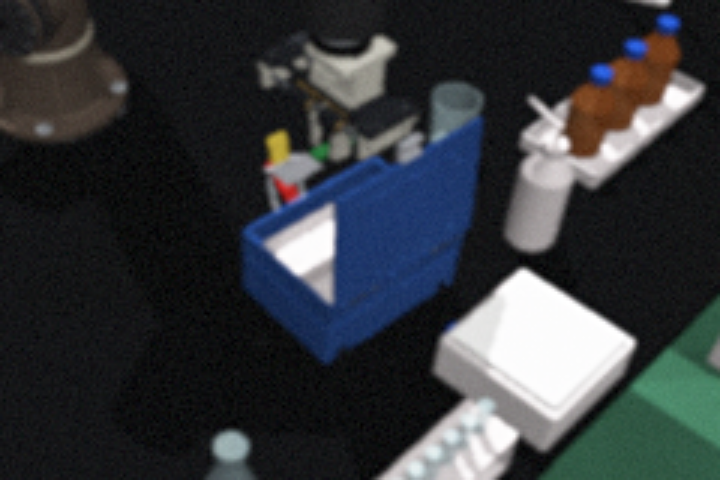

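The gripper is over the front compartment with the spatula's blade at about (295,165), clear of the lid and of the tab at (277,145). I'll aim at case x = -37 mm to keep the gripper body clear of both.

Emit:
drive_tool([
  [[-1, -0.03, -0.08, 0.2, 0.001], [-1, -0.03, -0.08, 0.5, 0.001], [-1, -0.03, -0.08, 0.7, 0.001], [-1, -0.03, -0.08, 0.7, 0.001]],
])

```text
time_s: 8.62
tcp_pos: [0.5603, 0.0299, 0.1356]
eef_rot: [179.8, -0.1, -95.7]
contact_force: [0.4, 0.3, 0.9]
gripper_width: 0.0138
gripper_force: 25.0
```

Run:
```python
from h import *
s=r.get_state();print(s['time_s'],s['tcp_pos'],s['eef_rot'],s['gripper_width'],s['contact_force'])
go(.5649,.0379,.0843,-95.8)
```

```text
8.625 [0.56026027 0.02990538 0.13564813] [ 1.79813778e+02 -8.67614812e-02 -9.56948254e+01] 0.013780692527490652 [0.3623864  0.28647395 0.9241973 ]
go (0.5649, 0.0379, 0.0843, -95.8) shift [-0.071 -0.033  0.428] roll 0.0 rows 0.8
```

Emit:
drive_tool([
  [[-1, -0.06, -0.03, 0.1, 0], [-1, -0.06, -0.03, 0.25, 0], [-1, -0.06, -0.03, 0.37, 0], [-1, -0.06, -0.03, 0.37, 0]],
])

```text
time_s: 9.12
tcp_pos: [0.5657, 0.0383, 0.0917]
eef_rot: [179.9, -0.0, -95.6]
contact_force: [-0.3, 0.4, 0.1]
gripper_width: 0.0136
gripper_force: 25.0
```

Emit:
drive_tool([
  [[-1, 0, 0, 0.02, 0], [-1, 0, 0, 0.035, 0], [-1, 0, 0, 0.05, 0], [-1, 0, 0, 0.05, 0]],
])

```text
time_s: 9.62
tcp_pos: [0.5661, 0.0385, 0.0866]
eef_rot: [-180.0, 0.0, -95.6]
contact_force: [0.4, 0.2, -0.5]
gripper_width: 0.0134
gripper_force: 25.0
```

Emit:
drive_tool([
  [[-1, 0, 0, 0.01, 0], [-1, 0, 0, 0.02, 0], [-1, 0, 0, 0.02, 0]],
])

```text
time_s: 10.0
tcp_pos: [0.5661, 0.0384, 0.084]
eef_rot: [180.0, -0.0, -95.6]
contact_force: [-0.3, -0.0, -0.4]
gripper_width: 0.0139
gripper_force: 25.0
```

Emit:
drive_tool([
  [[-1, 0, 0, 0.005, 0], [-1, 0, 0, 0.01, 0], [-1, 0, 0, 0.01, 0]],
])

```text
time_s: 10.38
tcp_pos: [0.5662, 0.0385, 0.0833]
eef_rot: [-180.0, -0.0, -95.6]
contact_force: [-3.0, -0.2, 4.9]
gripper_width: 0.0134
gripper_force: 25.0
```

Emit:
drive_tool([
  [[-0.3, 0, 0, 0, 0], [-0.3, 0, 0, 0, 0], [-0.3, 0, 0, 0, 0], [-0.3, 0, 0, 0, 0]],
])

```text
time_s: 10.88
tcp_pos: [0.5661, 0.0384, 0.0828]
eef_rot: [180.0, -0.0, -95.6]
contact_force: [0.6, -0.3, -0.6]
gripper_width: 0.0308
gripper_force: 0.0
```

Emit:
drive_tool([
  [[-0.3, 0, 0, -0.15, 0], [-0.3, 0, 0, -0.6, 0], [-0.3, 0, 0, -1, 0], [-0.3, 0, 0, -1, 0]],
])

```text
time_s: 11.38
tcp_pos: [0.5685, 0.039, 0.2073]
eef_rot: [-179.6, 0.2, -95.6]
contact_force: [0.3, 0.3, 0.6]
gripper_width: 0.0307
gripper_force: 0.0
```

Emit:
drive_tool([
  [[-0.3, 0, 0, -0.7, 0], [-0.3, 0, 0, -1, 0], [-0.3, 0, 0, -1, 0]],
])

```text
time_s: 11.75
tcp_pos: [0.568, 0.0387, 0.3275]
eef_rot: [-179.6, 0.2, -95.6]
contact_force: [0.7, -0.7, -0.8]
gripper_width: 0.0305
gripper_force: 0.0
```

Run:
```python
from h import *
s=r.get_state();print(s['time_s'],s['tcp_pos'],s['eef_rot'],s['gripper_width'],s['contact_force'],s['joints'])
m=camera_model('wrist');i=capture('wrist');np.save('pics/w3.npy',i);np.save('pics/w3m.npy',m,allow_pickle=True)
m2=camera_model('top');j=capture('top')
save('w3',np.vstack([cv2.resize(i,(480,300)),cv2.resize(j[140:250,205:389],(480,287),interpolation=cv2.INTER_CUBIC)]))
```

```text
11.75 [0.56801182 0.03872647 0.32745403] [-1.79570701e+02  1.54898649e-01 -9.55871638e+01] 0.030465872102982298 [ 0.69686071 -0.66472257 -0.82472591] [ 2.36386074e+01  7.68241065e+00 -4.87139730e+00  7.63869950e-02
 -7.69959236e+01 -2.92432476e+01]
```

View pics/w3.png

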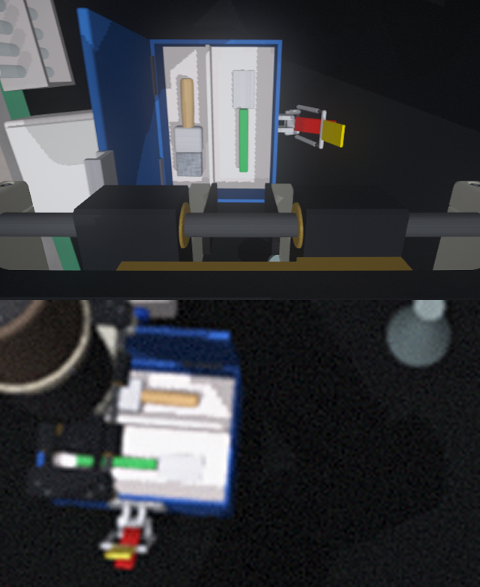

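The wrist view shows the spatula flat and lengthwise in the front compartment (handle (243,140), blade (243,88)), with the brush untouched. Next is the lid: rise, turn the tool to line up with the case, and go behind the lid.

Emit:
drive_tool([
  [[-1, 0, 0, -0.2, -0.029], [-1, 0, 0, -0.2, -0.058], [-1, 0, 0, -0.2, -0.087], [-1, 0, 0, -0.2, -0.116], [-1, 0, 0, -0.2, -0.145]],
])

```text
time_s: 12.48
tcp_pos: [0.5654, 0.0384, 0.3444]
eef_rot: [179.8, 0.1, -43.1]
contact_force: [-0.1, -0.5, 0.3]
gripper_width: 0.0004
gripper_force: 0.0
```

Emit:
drive_tool([
  [[-1, 0, 0, 0, -0.029], [-1, 0, 0, 0, -0.058], [-1, 0, 0, 0, -0.087], [-1, 0, 0, 0, -0.104], [-1, 0, 0, 0, -0.104]],
])

```text
time_s: 13.1
tcp_pos: [0.5656, 0.0384, 0.3448]
eef_rot: [179.9, 0.2, -6.0]
contact_force: [0.2, -0.1, -0.9]
gripper_width: 0.0005
gripper_force: 0.0
```

```bash
cat >> h.py <<'E'
C=np.array([.6012,.0297]);YAW=-5.78
ex=np.array([np.cos(np.radians(YAW)),np.sin(np.radians(YAW))]);ey=np.array([-ex[1],ex[0]])
def w(x,y,z): return (*(C+ex*x/1000+ey*y/1000),z/1000)
def st():
    s=r.get_state();p=s['tcp_pos'];d=p[:2]-C;print('t',s['time_s'],'case mm',(d@ex*1000).round(1),(d@ey*1000).round(1),(p[2]*1000).round(1),'yaw',s['eef_rot'][2].round(2),'F',s['contact_force'].round(1),'gw',round(s['gripper_width']*1000,1))
def goc(x,y,z,yaw=YAW): go(*w(x,y,z),yaw)
E
python3 - <<'E'
from h import *
st();goc(130,0,350);goc(125,0,262)
m=camera_model('wrist');i=capture('wrist');np.save('pics/w4.npy',i);np.save('pics/w4m.npy',m,allow_pickle=True)
print(r.get_state()['joints'])
E
```

```text
t 13.1 case mm -36.3 5.1 344.8 yaw -6.01 F [ 0.2 -0.1 -0.9] gw 0.5
go (np.float64(0.7305390700574423), np.float64(0.016607828420158822), 0.35, -5.78) shift [ 1.386  0.037 -0.047] roll -0.001 rows 2.7
go (np.float64(0.7255644904398484), np.float64(0.017111373480921944), 0.262, -5.78) shift [1.347 0.036 0.686] roll -0.001 rows 2.9
[ 2.36412228e+01  7.49898218e+00 -2.80497313e+00 -2.06599216e-02
 -7.98546879e+01  6.02604881e+01]
```

Emit:
drive_tool([
  [[-1, 0.4, 0.02, -0.1, 0], [-1, 0.8, 0.035, -0.1, 0], [-1, 1, 0.035, -0.1, 0]],
])

```text
time_s: 13.52
tcp_pos: [0.6866, 0.0215, 0.3567]
eef_rot: [180.0, 0.1, -6.2]
contact_force: [-0.6, 0.7, -0.2]
gripper_width: 0.0004
gripper_force: 0.0
```

Emit:
drive_tool([
  [[-1, 0.3, 0, 0, 0], [-1, 0.36, 0, 0.1, 0], [-1, 0.36, 0, 0.5, 0], [-1, 0.36, 0, 0.78, 0], [-1, 0.36, 0, 0.78, 0]],
])

```text
time_s: 14.15
tcp_pos: [0.7258, 0.0173, 0.2613]
eef_rot: [179.9, 0.4, -6.0]
contact_force: [1.0, 0.4, -0.0]
gripper_width: 0.0005
gripper_force: 0.0
```

Run:
```python
from h import *
st()
for q in((93,262),(52,255),(14,236),(-16,207),(-36,170),(-43,143),(-45,129),(-45,126)): goc(q[0],0,q[1])
```

```text
t 14.15 case mm 125.2 0.2 261.3 yaw -6.04 F [ 1.   0.4 -0. ] gw 0.5
go (np.float64(0.6937271808872472), np.float64(0.02033406186980593), 0.262, -5.78) shift [-0.268  0.003 -0.004] roll -0.001 rows 0.5
go (np.float64(0.6529356280229769), np.float64(0.02446313136806353), 0.255, -5.78) shift [-0.61   0.004  0.057] roll -0.001 rows 1.2
go (np.float64(0.615128822929263), np.float64(0.028290073829863257), 0.236, -5.78) shift [-0.925  0.005  0.217] roll -0.001 rows 1.8
go (np.float64(0.5852813452236993), np.float64(0.031311344194441995), 0.207, -5.78) shift [-1.174  0.006  0.46 ] roll -0.001 rows 2.4
go (np.float64(0.5653830267533236), np.float64(0.03332552443749448), 0.17, -5.78) shift [-1.338  0.006  0.77 ] roll -0.001 rows 3.0
go (np.float64(0.5584186152886921), np.float64(0.03403048752256285), 0.143, -5.78) shift [-1.395  0.006  0.995] roll -0.001 rows 3.3
go (np.float64(0.5564287834416545), np.float64(0.0342319055468681), 0.129, -5.78) shift [-1.411  0.006  1.112] roll -0.001 rows 3.4
go (np.float64(0.5564287834416545), np.float64(0.0342319055468681), 0.126, -5.78) shift [-1.411  0.006  1.137] roll -0.001 rows 3.5
```

Emit:
drive_tool([
  [[-1, -0.15, 0, 0, 0], [-1, -0.3, 0, 0, 0], [-1, -0.45, 0, 0.03, 0], [-1, -0.61, 0, 0.06, 0], [-1, -0.77, 0, 0.14, 0]],
])

```text
time_s: 14.78
tcp_pos: [0.637, 0.0271, 0.2517]
eef_rot: [-179.9, -0.3, -6.0]
contact_force: [1.4, 0.3, 2.7]
gripper_width: 0.0005
gripper_force: 1.0
```

Emit:
drive_tool([
  [[-1, -0.155, 0, 0.08, 0], [-1, -0.28, 0, 0.2, 0], [-1, -0.4, 0, 0.32, 0], [-1, -0.5, 0, 0.48, 0], [-1, -0.57, 0, 0.63, 0]],
])

```text
time_s: 15.4
tcp_pos: [0.5685, 0.0344, 0.1748]
eef_rot: [-179.9, -0.2, -6.0]
contact_force: [-0.1, 0.9, 0.8]
gripper_width: 0.0003
gripper_force: 0.5
```

Emit:
drive_tool([
  [[-1, -0.035, 0, 0.12, 0], [-1, -0.057, 0, 0.225, 0], [-1, -0.07, 0, 0.3, 0], [-1, -0.073, 0, 0.33, 0], [-1, -0.073, 0, 0.33, 0]],
])

```text
time_s: 16.02
tcp_pos: [0.5595, 0.0349, 0.1331]
eef_rot: [180.0, 0.0, -6.0]
contact_force: [0.3, -1.2, 0.1]
gripper_width: 0.0004
gripper_force: 0.0
```

Run:
```python
from h import *
st();goc(-45,0,129)
```

```text
t 16.025 case mm -42.0 1.0 133.1 yaw -5.96 F [ 0.3 -1.2  0.1] gw 0.4
go (np.float64(0.5564287834416545), np.float64(0.0342319055468681), 0.129, -5.78) shift [-0.025  0.008  0.034] roll -0.001 rows 0.1
```

Emit:
drive_tool([
  [[-1, -0.02, 0, 0.02, 0], [-1, -0.02, 0, 0.035, 0], [-1, -0.02, 0, 0.035, 0]],
])

```text
time_s: 16.4
tcp_pos: [0.5571, 0.0353, 0.1298]
eef_rot: [-180.0, -0.0, -5.9]
contact_force: [-2.8, 0.8, 4.7]
gripper_width: 0.0002
gripper_force: 2.6
```

Emit:
drive_tool([
  [[-1, 0, 0, 0.01, 0], [-1, 0, 0, 0.02, 0], [-1, 0, 0, 0.02, 0]],
])

```text
time_s: 16.77
tcp_pos: [0.5572, 0.0353, 0.1296]
eef_rot: [-180.0, -0.1, -5.9]
contact_force: [-8.9, 1.2, 23.9]
gripper_width: 0.0004
gripper_force: 11.9
```

The lid is shut and firm at its stop. I'll lift off and take two wrist views to locate the tab.

Emit:
drive_tool([
  [[-1, 0, 0, -0.3, 0], [-1, -0.1, 0, -0.8, 0], [-1, -0.3, 0, -1, 0]],
])

```text
time_s: 17.15
tcp_pos: [0.5225, 0.0392, 0.2501]
eef_rot: [-179.9, -0.3, -6.0]
contact_force: [0.3, 0.5, 0.2]
gripper_width: 0.0005
gripper_force: 0.0
```

Emit:
drive_tool([
  [[0, -0.4, 0, -0.4, 0], [0, -0.45, 0, -0.75, 0], [0, -0.45, 0, -0.75, 0]],
])

```text
time_s: 17.52
tcp_pos: [0.4683, 0.045, 0.3411]
eef_rot: [-179.8, -0.4, -5.9]
contact_force: [0.6, -0.1, -1.2]
gripper_width: 0.0249
gripper_force: 0.0
```

```bash
cat > look.py <<'E'
from h import *
import sys
n=sys.argv[1];st();m=camera_model('wrist');i=capture('wrist');np.save('pics/%s.npy'%n,i);np.save('pics/%sm.npy'%n,m,allow_pickle=True);save(n,i)
E
python3 look.py v1
```

```text
t 17.525 case mm -133.8 1.8 341.1 yaw -5.9 F [ 0.6 -0.1 -1.2] gw 24.9
```

Emit:
drive_tool([
  [[0, -0.4, 0, 0, 0], [0, -0.85, 0, 0, 0], [0, -0.85, 0, 0, 0]],
])

```text
time_s: 17.95
tcp_pos: [0.3636, 0.0549, 0.3363]
eef_rot: [-179.9, -0.0, -5.8]
contact_force: [0.3, 0.4, 0.8]
gripper_width: 0.0437
gripper_force: 0.0
```

```bash
python3 look.py v2
python3 - <<'E'
from h import *
a,b=[np.load('pics/v%d.npy'%k) for k in(1,2)]
save('v12',np.hstack([cv2.resize(a[:,170:470],(300,400)),cv2.resize(b[:,170:470],(300,400))]))
E
```

```text
t 17.95 case mm -238.9 1.1 336.3 yaw -5.84 F [0.3 0.4 0.8] gw 43.7
```

View pics/v12.png

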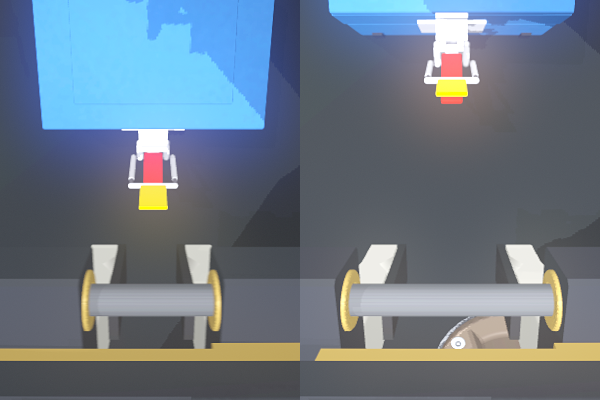

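Both views show the lid shut. In view 1 the crossbar is at row ~185 and the tab ends at row ~209. In view 2 the crossbar is at row ~80 and the tab ends at row ~97. Triangulating these.

Run:
```python
from h import *
M=[];D=[]
for k in(1,2):
    i=np.load('pics/v%d.npy'%k);m=np.load('pics/v%dm.npy'%k,allow_pickle=True).item();M.append(m)
    hsv=cv2.cvtColor(i,cv2.COLOR_RGB2HSV)
    y=cv2.inRange(hsv,(24,150,120),(33,255,255));ys,xs=np.where(y);print(k,'yel',xs.min(),xs.max(),ys.min(),ys.max(),xs.mean())
    for r0 in range(ys.min()-4,ys.max()+3):
        q=np.where(y[r0])[0];print(r0,len(q),(q.min(),q.max()) if len(q) else '', i[r0,int(xs.mean())], i[r0,int(xs.min())-6])
def mm(P): d=P[:2]-C; return (d@ex*1000).round(1),(d@ey*1000).round(1),(P[2]*1000).round(1)
for n,p1,p2 in(('bar',(323,185.5),(622-300+0,80)),):
    print(n,mm(two(M[0],p1,M[1],p2)[0]))
```

```text
1 yel 309 337 186 209 322.6070878274268
182 0  [255 129 136] [136 133 145]
183 0  [249 245 255] [246 248 255]
184 0  [255 255 255] [255 255 255]
185 0  [255 243 182] [255 255 255]
186 24 (np.int64(311), np.int64(334)) [252 236  81] [255 255 255]
187 24 (np.int64(311), np.int64(334)) [252 236  85] [255 255 255]
188 25 (np.int64(311), np.int64(335)) [252 236  85] [212 213 221]
189 26 (np.int64(310), np.int64(335)) [252 236  85] [101  96 105]
190 26 (np.int64(310), np.int64(335)) [252 236  84] [107 102 109]
191 26 (np.int64(310), np.int64(335)) [253 236  82] [107 102 109]
192 26 (np.int64(310), np.int64(335)) [253 236  83] [108 102 108]
193 26 (np.int64(310), np.int64(335)) [253 237  83] [107 103 108]
194 26 (np.int64(310), np.int64(335)) [253 236  79] [108 103 107]
195 26 (np.int64(310), np.int64(335)) [253 237  78] [107 102 105]
196 27 (np.int64(310), np.int64(336)) [253 237  75] [107 102 105]
197 28 (np.int64(309), np.int64(336)) [253 237  76] [107 102 105]
198 28 (np.int64(309), np.int64(336)) [253 237  73] [107 102 105]
199 28 (np.int64(309), np.int64(336)) [253 237  72] [106 101 1
[... 1442 characters left out ...]
4(306), np.int64(336)) [255 255  89] [128 118 124]
89 31 (np.int64(306), np.int64(336)) [255 255  87] [128 119 124]
90 31 (np.int64(306), np.int64(336)) [255 255  89] [128 118 122]
91 31 (np.int64(306), np.int64(336)) [255 255  76] [127 118 122]
92 32 (np.int64(306), np.int64(337)) [255 255   0] [128 117 122]
93 32 (np.int64(306), np.int64(337)) [255 255   0] [127 117 121]
94 32 (np.int64(306), np.int64(337)) [255 255   0] [126 116 120]
95 31 (np.int64(306), np.int64(336)) [255 255  49] [126 116 120]
96 22 (np.int64(311), np.int64(332)) [255 243  97] [125 115 118]
97 0  [255 100 102] [123 114 117]
98 0  [255 108 101] [123 114 118]
bar (np.float64(-143.9), np.float64(-0.3), np.float64(121.0))
```

Run:
```python
from h import *
M=[np.load('pics/v%dm.npy'%k,allow_pickle=True).item() for k in(1,2)]
def mm(P): d=P[:2]-C; return np.array([d@ex*1000,d@ey*1000,P[2]*1000])
B=mm(two(M[0],(322.6,185.6),M[1],(321.3,80))[0]);T=mm(two(M[0],(322.6,207.6),M[1],(321.3,93.7))[0])
print(B,T,np.linalg.norm(T-B),np.degrees(np.arctan2(B[0]-T[0],T[2]-B[2])))
# consistent fit: lever a, bail b
from scipy.optimize import least_squares
def model(q):
    a,b=q;h=np.radians(-35)+a;c=h-np.radians(62);pv=np.array([-105-20*np.cos(c),64+20*np.sin(c)]);t=(b-a)-np.radians(5);u=np.array([-np.sin(t),np.cos(t)]);return pv+66.5*u,pv+108.5*u,pv,u
s=least_squares(lambda q:np.r_[model(q)[0]-B[[0,2]],model(q)[1]-T[[0,2]]],(1.2,1.6));print(s.x,s.fun,[v.round(1) for v in model(s.x)])
```

```text
[-143.96040626    0.29525446  121.40351575] [-157.3832247     0.36218221  158.90186587] 39.828416936934474 19.695212689000357
[1.33040258 1.73257403] [-0.33617205 -1.26710577  0.07814884  1.16922818] [array([-144.3,  120.1]), array([-157.3,  160.1]), array([-123.7,   56.9]), array([-0.3,  1. ])]
```

Emit:
drive_tool([
  [[0.3, 0.3, 0, 0.3, 0], [0.3, 0.6, 0, 0.6, 0], [0.3, 0.71, 0.006, 0.9, 0], [0.3, 0.71, 0.006, 0.9, 0]],
])

```text
time_s: 18.5
tcp_pos: [0.45, 0.0442, 0.2249]
eef_rot: [179.7, 0.4, -6.1]
contact_force: [0.4, 0.6, -0.3]
gripper_width: 0.0569
gripper_force: 0.0
```

Run:
```python
from h import *
st();goc(-153.5,.3,141.7)
```

```text
t 18.5 case mm -151.9 -0.8 224.9 yaw -6.09 F [ 0.4  0.6 -0.3] gw 56.9
go (np.float64(0.4485106184435118), np.float64(0.045457308142483485), 0.1417, -5.78) shift [-0.008 -0.013  0.693] roll -0.001 rows 1.3
```

Emit:
drive_tool([
  [[0.3, -0.008, -0.01, 0.3, 0], [0.3, -0.008, -0.01, 0.6, 0], [0.3, -0.008, -0.01, 0.6, 0], [0.3, -0.008, -0.01, 0.6, 0]],
])

```text
time_s: 19.0
tcp_pos: [0.451, 0.0472, 0.1586]
eef_rot: [-180.0, -0.1, -5.9]
contact_force: [-0.4, 0.4, -0.7]
gripper_width: 0.0571
gripper_force: 0.0
```

Run:
```python
from h import *
st();goc(-153.5,.3,141.7)
```

```text
t 19.0 case mm -151.2 2.3 158.6 yaw -5.93 F [-0.4  0.4 -0.7] gw 57.1
go (np.float64(0.4485106184435118), np.float64(0.045457308142483485), 0.1417, -5.78) shift [-0.019  0.017  0.14 ] roll -0.0 rows 0.3
```

Emit:
drive_tool([
  [[0.3, -0.02, 0.017, 0.07, 0], [0.3, -0.02, 0.017, 0.13, 0], [0.3, -0.02, 0.017, 0.13, 0]],
])

```text
time_s: 19.38
tcp_pos: [0.4469, 0.0449, 0.1408]
eef_rot: [180.0, 0.0, -6.0]
contact_force: [-1.3, 1.3, 0.4]
gripper_width: 0.057
gripper_force: 0.0
```

Emit:
drive_tool([
  [[-1, 0, 0, 0, 0], [-1, 0, 0, 0, 0], [-1, 0, 0, 0, 0], [-1, 0, 0, 0, 0], [-1, 0, 0, 0, 0]],
], squeeze=9)

```text
time_s: 20.0
tcp_pos: [0.4476, 0.0455, 0.1413]
eef_rot: [-180.0, -0.0, -6.0]
contact_force: [-0.1, 2.1, 0.5]
gripper_width: 0.028
gripper_force: 9.0
```

Run:
```python
from h import *
st()
for q in((-153.5,148.7),(-141.5,162.5),(-116.3,163.6),(-84.5,155.2),(-84.5,148.3),(-86.2,142)): goc(q[0],.3,q[1]-7)
```

```text
t 20.0 case mm -154.4 0.3 141.3 yaw -5.95 F [-0.1  2.1  0.5] gw 28.0
go (np.float64(0.4485106184435118), np.float64(0.045457308142483485), 0.1417, -5.78) shift [ 0.008 -0.    -0.003] roll -0.0 rows 0.0
go (np.float64(0.4604496095257372), np.float64(0.044248799996651995), 0.1555, -5.78) shift [ 0.108 -0.001 -0.118] roll -0.0 rows 0.3
go (np.float64(0.4855214907984107), np.float64(0.04171093289040586), 0.1566, -5.78) shift [ 0.318 -0.001 -0.127] roll -0.0 rows 0.7
go (np.float64(0.5171598171663082), np.float64(0.038508386303952404), 0.1482, -5.78) shift [ 0.583 -0.002 -0.057] roll -0.0 rows 1.1
go (np.float64(0.5171598171663082), np.float64(0.038508386303952404), 0.1413, -5.78) shift [ 0.583 -0.002  0.   ] roll -0.0 rows 1.1
go (np.float64(0.5154684600963262), np.float64(0.03867959162461186), 0.135, -5.78) shift [ 0.568 -0.002  0.053] roll -0.0 rows 1.1
```

Emit:
drive_tool([
  [[-1, 0.02, 0, -0.04, 0], [-1, 0.06, 0, -0.08, 0], [-1, 0.1, 0, -0.12, 0], [-1, 0.1, 0, -0.12, 0]],
])

```text
time_s: 20.5
tcp_pos: [0.46, 0.0439, 0.1561]
eef_rot: [-180.0, -0.1, -6.0]
contact_force: [-0.2, 4.5, 1.0]
gripper_width: 0.0278
gripper_force: 9.0
```

Emit:
drive_tool([
  [[-1, 0.07, 0, -0.005, 0], [-1, 0.14, 0, -0.01, 0], [-1, 0.21, 0, -0.01, 0], [-1, 0.21, 0, -0.01, 0]],
])

```text
time_s: 21.0
tcp_pos: [0.4851, 0.0412, 0.1566]
eef_rot: [180.0, -0.0, -6.0]
contact_force: [0.3, 5.0, -0.1]
gripper_width: 0.0277
gripper_force: 9.0
```

Run:
```python
from h import *
st();goc(-84.5,.3,148.2)
i=capture('scene');save('s3',cv2.resize(i[120:220,270:430],(640,400),interpolation=cv2.INTER_CUBIC))
```

```text
t 21.0 case mm -116.7 -0.2 156.6 yaw -5.98 F [ 0.3  5.  -0.1] gw 27.7
go (np.float64(0.5171598171663082), np.float64(0.038508386303952404), 0.1482, -5.78) shift [ 0.268 -0.005  0.07 ] roll -0.001 rows 0.5
```

View pics/s3.png

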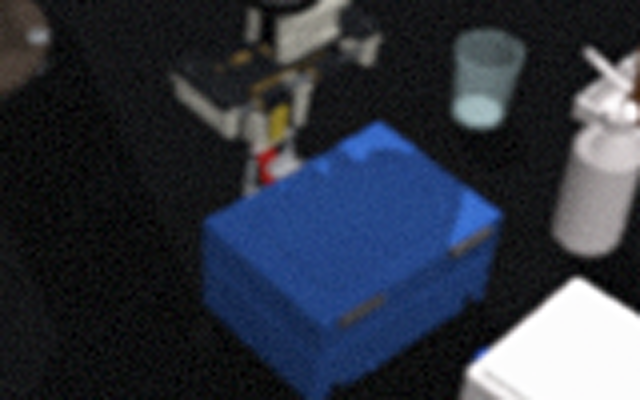

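The lid is shut and the yellow tab at (278,120) is held between the fingers. I'll carry on over the keeper.

Emit:
drive_tool([
  [[-1, 0.07, -0.008, 0.01, 0], [-1, 0.14, -0.008, 0.025, 0], [-1, 0.21, -0.008, 0.045, 0], [-1, 0.27, -0.008, 0.065, 0], [-1, 0.27, -0.008, 0.065, 0]],
])

```text
time_s: 21.68
tcp_pos: [0.5167, 0.0386, 0.1482]
eef_rot: [180.0, 0.1, -6.0]
contact_force: [-0.4, 2.6, -2.1]
gripper_width: 0.0278
gripper_force: 9.0
```

Emit:
drive_tool([
  [[-1, 0, 0, 0.03, 0], [-1, 0, 0, 0.06, 0], [-1, -0.007, 0, 0.085, 0], [-1, -0.014, 0, 0.11, 0], [-1, -0.014, 0, 0.11, 0]],
])

```text
time_s: 22.3
tcp_pos: [0.5164, 0.0392, 0.1369]
eef_rot: [-180.0, -0.2, -5.9]
contact_force: [4.6, -0.3, 7.6]
gripper_width: 0.0278
gripper_force: 9.0
```

Run:
```python
from h import *
st();goc(-86.2,.3,135)
```

```text
t 22.3 case mm -85.3 0.9 136.9 yaw -5.91 F [ 4.6 -0.3  7.6] gw 27.8
go (np.float64(0.5154684600963262), np.float64(0.03867959162461186), 0.135, -5.78) shift [-0.008  0.005  0.016] roll -0.0 rows 0.0
```

Emit:
drive_tool([
  [[0, 0, 0, 0, 0], [0, 0, 0, 0, 0], [0, 0, 0, 0, 0], [0, 0, 0, 0, 0]],
])

```text
time_s: 22.8
tcp_pos: [0.5146, 0.0389, 0.1354]
eef_rot: [180.0, 0.0, -6.0]
contact_force: [-0.5, 0.1, 0.4]
gripper_width: 0.0438
gripper_force: 0.0
```

Emit:
drive_tool([
  [[0, 0, 0, -0.3, 0], [0, 0, 0, -0.7, 0], [0, -0.1, 0, -1, 0], [0, -0.1, 0, -1, 0]],
])

```text
time_s: 23.3
tcp_pos: [0.5039, 0.0407, 0.2589]
eef_rot: [-179.8, -0.3, -5.9]
contact_force: [-0.3, 0.9, -1.4]
gripper_width: 0.0434
gripper_force: 0.0
```

Emit:
drive_tool([
  [[0, -0.4, 0, -0.15, 0], [-1, -0.8, 0, -0.15, 0], [-1, -0.8, 0, -0.15, 0]],
])

```text
time_s: 23.68
tcp_pos: [0.405, 0.0499, 0.2735]
eef_rot: [-179.9, -0.0, -5.9]
contact_force: [0.3, 0.2, 0.6]
gripper_width: 0.0285
gripper_force: 0.0
```

```bash
python3 look.py v3
python3 - <<'E'
from h import *
a=np.load('pics/v3.npy')
save('v3c',cv2.resize(a[60:260,220:420],(600,600),interpolation=cv2.INTER_CUBIC))
E
```

```text
t 23.675 case mm -197.2 0.4 273.5 yaw -5.88 F [0.3 0.2 0.6] gw 28.5
```

View pics/v3c.png

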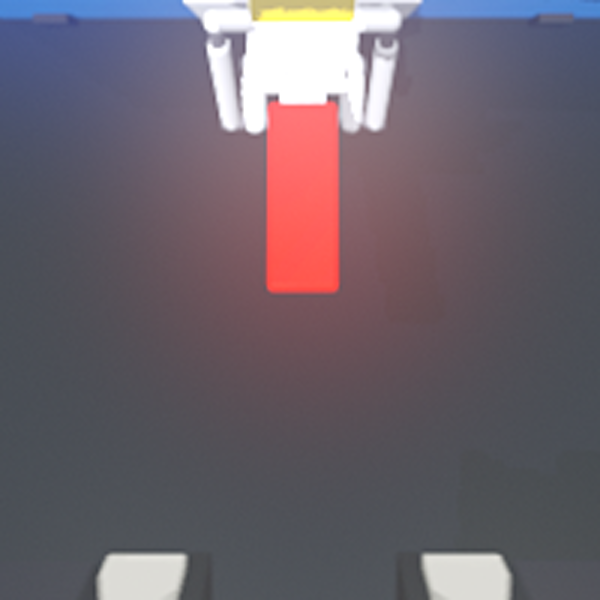

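The crossbar (crop row 20, columns 205–400) lies at the keeper, with the yellow tab leaning back over the lid. The red lever points forward and ends at crop row 292. I'll check the crossbar position numerically.

Run:
```python
from h import *
m=np.load('pics/v3m.npy',allow_pickle=True).item();i=np.load('pics/v3.npy')
for c in(292,350):print([i[q,c].tolist() for q in range(60,75)])
def mm(P): d=P[:2]-C; return np.array([d@ex*1000,d@ey*1000]).round(1)
for z in(.114,.121):print(z,mm(onz(m,(321,66.7),z)))
hsv=cv2.cvtColor(i,cv2.COLOR_RGB2HSV);k=cv2.inRange(hsv,(0,120,120),(8,255,255))|cv2.inRange(hsv,(172,120,120),(180,255,255));ys,xs=np.where(k);print(ys.min(),ys.max(),xs.min(),xs.max())
c,d=ray(m,(xs.mean(),ys.max()))
for L in np.arange(.5,1.6,.1):
    h=L-np.radians(35);P=C+ex*(-.105-.075*np.cos(h));pz=.064+.075*np.sin(h);print(round(L,2),proj(m,(*P,pz)).round(1),end=' ')
```

```text
[[255, 255, 255], [230, 231, 243], [221, 223, 234], [247, 248, 255], [255, 255, 255], [255, 255, 255], [255, 255, 255], [255, 255, 255], [255, 255, 255], [255, 255, 255], [228, 228, 239], [176, 174, 190], [159, 155, 174], [161, 158, 176], [160, 157, 175]]
[[233, 234, 244], [204, 204, 215], [215, 215, 226], [245, 246, 255], [255, 255, 255], [255, 255, 255], [255, 255, 255], [255, 255, 255], [243, 244, 253], [225, 225, 234], [182, 180, 192], [138, 131, 149], [132, 124, 141], [131, 122, 140], [128, 119, 136]]
0.114 [-94.9  -0.2]
0.121 [-95.5  -0.2]
94 157 309 332
0.5 [321.  158.5] 0.6 [321.  160.1] 0.7 [321. 161.] 0.8 [321.  161.2] 0.9 [321.  160.7] 1.0 [320.9 159.3] 1.1 [320.9 157. ] 1.2 [320.9 153.8] 1.3 [320.9 149.7] 1.4 [320.9 144.7] 1.5 [320.9 138.7]
```

The crossbar sits at x ≈ -95 to -97 mm and the lever reads about 1.1 rad, which fits a seated hook. Now I'll press the lever.

Emit:
drive_tool([
  [[-1, 0.2, 0, 0.4, 0], [-1, 0.39, 0, 0.8, 0], [-1, 0.39, 0, 1, 0], [-1, 0.39, 0, 1, 0]],
])

```text
time_s: 24.22
tcp_pos: [0.4532, 0.0444, 0.1512]
eef_rot: [179.8, 0.3, -6.0]
contact_force: [0.3, 0.8, 0.4]
gripper_width: 0.0002
gripper_force: 0.0
```

Run:
```python
from h import *
st();goc(-150,0,105);goc(-154,0,92);goc(-163,0,78);goc(-166,0,60);goc(-166,0,44)
```

```text
t 24.225 case mm -148.7 -0.3 151.2 yaw -6.02 F [0.3 0.8 0.4] gw 0.2
go (np.float64(0.45196261147218175), np.float64(0.04480635182289367), 0.105, -5.78) shift [-0.009 -0.004  0.385] roll -0.001 rows 0.7
go (np.float64(0.44798294777810665), np.float64(0.045209187871504165), 0.092, -5.78) shift [-0.042 -0.004  0.493] roll -0.001 rows 1.0
go (np.float64(0.43902870446643755), np.float64(0.04611556898087779), 0.078, -5.78) shift [-0.116 -0.004  0.61 ] roll -0.001 rows 1.2
go (np.float64(0.43604395669588114), np.float64(0.046417696017335655), 0.06, -5.78) shift [-0.14  -0.005  0.76 ] roll -0.001 rows 1.5
go (np.float64(0.43604395669588114), np.float64(0.046417696017335655), 0.044, -5.78) shift [-0.14  -0.005  0.894] roll -0.001 rows 1.7
```

Emit:
drive_tool([
  [[-1, -0.01, 0, 0.2, 0], [-1, -0.01, 0, 0.38, 0], [-1, -0.04, 0, 0.48, 0], [-1, -0.08, 0, 0.55, 0], [-1, -0.11, 0, 0.6, 0]],
])

```text
time_s: 24.85
tcp_pos: [0.4422, 0.0474, 0.0825]
eef_rot: [-179.9, -0.2, -5.9]
contact_force: [3.0, -1.0, 3.4]
gripper_width: 0.0008
gripper_force: 1.8
```

Emit:
drive_tool([
  [[-1, -0.01, 0, 0.05, 0], [-1, -0.02, 0, 0.1, 0], [-1, -0.03, 0, 0.15, 0], [-1, -0.03, 0, 0.2, 0], [-1, -0.03, 0, 0.25, 0]],
])

```text
time_s: 25.48
tcp_pos: [0.4364, 0.0466, 0.0508]
eef_rot: [179.9, 0.1, -6.0]
contact_force: [-0.2, 0.5, 0.3]
gripper_width: 0.0005
gripper_force: 0.0
```

Run:
```python
from h import *
st();goc(-166,0,44)
```

```text
t 25.475 case mm -165.7 0.2 50.8 yaw -5.99 F [-0.2  0.5  0.3] gw 0.5
go (np.float64(0.43604395669588114), np.float64(0.046417696017335655), 0.044, -5.78) shift [-0.003  0.002  0.057] roll -0.001 rows 0.1
```

Emit:
drive_tool([
  [[-1, 0, 0, 0.025, 0], [-1, 0, 0, 0.05, 0], [-1, 0, 0, 0.06, 0], [-1, 0, 0, 0.06, 0]],
])

```text
time_s: 25.98
tcp_pos: [0.4373, 0.0471, 0.0445]
eef_rot: [180.0, 0.0, -6.0]
contact_force: [-0.5, -0.2, -0.7]
gripper_width: 0.0003
gripper_force: 0.0
```

Emit:
drive_tool([
  [[-1, 0, 0, -0.3, 0], [-1, -0.1, 0, -0.7, 0], [-1, -0.3, 0, -1, 0], [-1, -0.4, 0, -1, 0]],
])

```text
time_s: 26.48
tcp_pos: [0.3902, 0.0529, 0.1672]
eef_rot: [-179.8, -0.3, -5.9]
contact_force: [-0.1, 0.3, -0.7]
gripper_width: 0.0006
gripper_force: 0.0
```

Emit:
drive_tool([
  [[-1, 0, 0, -0.5, 0], [-1, 0, 0, -1, 0], [-1, 0, 0, -1, 0], [-1, 0, 0, -1, 0]],
])

```text
time_s: 26.98
tcp_pos: [0.3891, 0.052, 0.2837]
eef_rot: [-180.0, 0.0, -6.0]
contact_force: [-0.6, -1.1, 0.2]
gripper_width: 0.0003
gripper_force: 0.0
```

```bash
python3 look.py v4
python3 - <<'E'
from h import *
m=np.load('pics/v4m.npy',allow_pickle=True).item();i=np.load('pics/v4.npy')
hsv=cv2.cvtColor(i,cv2.COLOR_RGB2HSV);k=cv2.inRange(hsv,(0,120,120),(8,255,255))|cv2.inRange(hsv,(172,120,120),(180,255,255));ys,xs=np.where(k);print(ys.min(),ys.max(),xs.min(),xs.max())
for L in(0,.1,.3,.6,1.):
    h=L-np.radians(35);f=lambda q:proj(m,(*(C+ex*(-.105-q*np.cos(h))),.064+q*np.sin(h))).round(1);print(L,f(.013),f(.075))
j=capture('scene')
save('end',np.hstack([cv2.resize(i[0:240,200:440],(400,400)),cv2.resize(j[110:230,300:420],(400,400))]))
E
```

```text
t 26.975 case mm -213.3 0.9 283.7 yaw -5.97 F [-0.6 -1.1  0.2] gw 0.3
76 127 310 331
0 [320.8  77.6] [321.  126.6]
0.1 [320.8  78.3] [321.  130.6]
0.3 [320.8  79.2] [321.  137.2]
0.6 [320.8  79.7] [321.1 142.9]
1.0 [320.8  78.3] [321.1 140.6]
```

View pics/end.png

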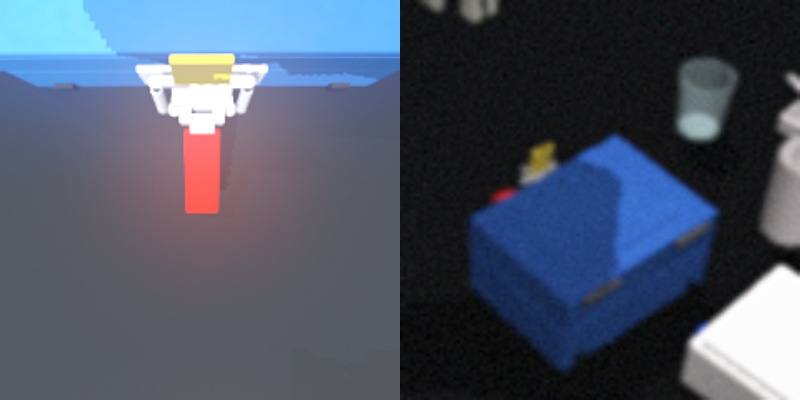

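The final views show the lever down: its tip is at row 127 and row 126.6 is predicted at 0 rad. The tab stands at the keeper and the lid is flush. One quick check of the crossbar before handing in.

Run:
```python
from h import *
m=np.load('pics/v4m.npy',allow_pickle=True).item();i=np.load('pics/v4.npy')
for y in(-22,22):
  for x,z in((-97,114),(-97,109),(-108,110)):
    p=proj(m,w(x,y,z));print(y,(x,z),p.round(1))
print([i[q,286].sum() for q in range(34,60)],[i[q,356].sum() for q in range(34,60)])
```

```text
-22 (-97, 114) [347.2  49.6]
-22 (-97, 109) [346.7  50.4]
-22 (-108, 110) [346.6  64.2]
22 (-97, 114) [294.4  49.8]
22 (-97, 109) [294.8  50.6]
22 (-108, 110) [295.   64.4]
[np.uint64(481), np.uint64(482), np.uint64(517), np.uint64(506), np.uint64(579), np.uint64(765), np.uint64(765), np.uint64(765), np.uint64(765), np.uint64(765), np.uint64(730), np.uint64(732), np.uint64(735), np.uint64(728), np.uint64(704), np.uint64(648), np.uint64(556), np.uint64(473), np.uint64(398), np.uint64(392), np.uint64(393), np.uint64(395), np.uint64(392), np.uint64(393), np.uint64(395), np.uint64(393)] [np.uint64(496), np.uint64(443), np.uint64(434), np.uint64(423), np.uint64(549), np.uint64(765), np.uint64(765), np.uint64(765), np.uint64(765), np.uint64(763), np.uint64(682), np.uint64(731), np.uint64(700), np.uint64(679), np.uint64(634), np.uint64(552), np.uint64(522), np.uint64(473), np.uint64(388), np.uint64(388), np.uint64(391), np.uint64(391), np.uint64(389), np.uint64(388), np.uint64(389), np.uint64(388)]
```

```bash
python3 -c "
from plant import job
print(job.close_job())"
```

```text
the job is handed in; nothing more can be done
None
```

I handed the job in at about 27 s: the spatula lies flat and lengthwise in the front compartment, the lid is shut, and the red lever is down at its stop. The last wrist view puts the crossbar in the keeper; the hand-in returned no verdict.

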